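# Fill and face a row of tins with the facing bar

## Robot

A 6-joint arm with a two-finger parallel gripper is mounted at the origin on the work surface. World frame = base frame: x ahead of the robot, y to its left, z up, the work surface at z = 0. Lengths are in m, angles in rad, forces in N, time in s.
With the tool pointing down it reaches from about 0.325 to 0.775 m from the base axis. Payload 5.5 kg.
Tool frame: the origin (TCP) lies midway between the tips of the shut fingers; the grasp point (between the pads) lies 19 mm behind it; z points along the fingers, y is the direction in which the jaws open and shut (so a half turn about z gives the same grasp; the last joint's range is limited). The gripper opens to 88 mm and grips with 3 to 60 N. Pads are 20 mm wide; open, the fingers measure 115 mm over their backs; the gripper's body (75 mm by 178 mm) begins 61 mm behind the grasp point.
Start: joints at [1.107, 0.091, 1.231, -0, 1.82, -0.057], TCP at [0.237, 0.551, 0.223] pointing down, gripper open.
Joint ranges: [-2.87, 2.87], [-0.86, 2.18], [0.17, 2.46], [-1.51, 4.65], [0.06, 2.69], [-2.65, 2.65]. Speed limits (rad/s): [2.57, 2.57, 3.01, 3.14, 3.14, 3.14].

## Interface

Orientations are given as [roll, pitch, yaw] about the fixed x, y, z axes, in that order (R = Rz(yaw) Ry(pitch) Rx(roll)).
In Python, from plant import arm, eyes, sign_off gives the robot as it stands.
- The arm moves only by the tool send_rows, never from a script. Its argument "moves" is a list that holds one entry, the list of rows, each a list of 6 numbers: the shift along the tool's x, y, z in cm, then the turn, a rotation vector about the tool's x, y, z in degrees. In form: [[[tx, ty, tz, ax, ay, az], ...]]. A call has 1 to 12 rows; each row shifts and turns the commanded pose from where the row before left it, along the tool's axes as they then stand; what a row does not reach is not made up. A row lasts 1/8 s, in which the tool goes at most 62.5 mm and 10.7 degrees, less where a joint would pass 70% of its speed; a pose out of reach is approached as far as the arm can. A call is refused whole if a number of a shift passes 6.25 or a number of a turn 10.7, either way. A call with a gripper value outside its range is refused whole. "claw" is the finger opening in cm, from 0 to 8.78, set as the call begins (left out, the last holds). The fingers move at their own pace and stop on an object; "grip_force" is the grip in N (left out, the last holds). Time passes only in rows, so rows that do not move let the fingers close. It gives the time, the measured TCP pose, the force and the opening at its end, in the units of the state.
- arm.get_state(): the state, without advancing time (a new reading comes with each control period).
- eyes.get_image(name): name is "scene" or "side" or "wrist"; returns the picture (420x560x3 uint8, red, green, blue); there is no depth.
- eyes.camera_model(name): a dict with "fx", "fy", "cx", "cy" (pixels), "dist" ([k1, k2, p1, p2, k3] as OpenCV has them; the pictures are not rectified), "rvec" (rotation vector, rad) and "tvec" (3), from world to camera coordinates, as OpenCV has them; the wrist camera has in their place "hand_eye" (4x4, takes a point from camera to tool coordinates, whose origin is the TCP and whose axes are the flange's). Camera axes: x right, y down, z forward; pixel columns grow to the right and rows downward; lengths in m; the calibration is good to about 2 mm. A picture is of the moment at which its call begins: read the wrist's pose just before it. camera_model takes no time and is no camera call.
- sign_off(): hands the job in, once; it reports no verdict.
The state is a dict: "time": time; "qpos": joint angles; "joint_vel": joint speeds; "tau": joint torques, N m; "eef_pos": TCP position; "tcp_rot": TCP orientation; "ft_force": force on the tool from outside, world axes, zero at the start; "wrist_torque": the same for the moment, N m; "grip_width": finger opening in m.
Only numpy, scipy, OpenCV 4.12 (cv2) and the standard library are available. Lean on these libraries where they do the work, as an engineer would, in place of code of your own. Each camera call takes 0.05 s, during which the arm holds its last target.

## Task

Stand the tin left on the counter in the empty place in the row of small tins, and let go. Then draw the straight facing bar by its free end out from between the two stock cartons, set it down clear of them, and take it again by its wooden handle. With the bar, keeping the fingers off the row, push the ragged tins back until all four fronts are level with the fronts of the display cases on either side, then draw the bar back clear of the tins and leave it standing on the counter; do not disturb the other goods.

Things in the scene. Friction and masses are not known exactly. Their poses are not given: they have to be found in the camera images.
- front_line (a point): Midway between two fixed display cases (85 wide, 160 deep, 98 tall, 284 mm apart), on the straight line of their flat fronts, 20 mm above the counter (z = 0). x points back into the bay, away from the robot, y along the row, z up. The tins start 15 to 51 mm out in front of the line; one with its front on it has its axis at x = +29 mm. The bar is longer than the bay and can come up against both fronts.
- tin_a_mid (a point): One of three tins of the row: plain steel food tin with a paper label, 58 mm diameter, 80 mm tall, 0.24 kg, upright; the point is its centre, 40 mm above its base.
- tin_b_mid (a point): One of three tins of the row: plain steel food tin with a paper label, 58 mm diameter, 80 mm tall, 0.24 kg, upright; the point is its centre, 40 mm above its base.
- tin_c_mid (a point): One of three tins of the row: plain steel food tin with a paper label, 58 mm diameter, 80 mm tall, 0.24 kg, upright; the point is its centre, 40 mm above its base.
- tin_spare_mid (a point): The fourth tin, exactly like the others, 58 mm diameter, 80 mm tall, 0.24 kg, standing on the open counter in front and to the left of the row; the point is its centre, 40 mm above its base.
- empty_place (a point): Middle of the empty place in the row, which may be any of its four places (68 mm apart), 40 mm above the counter: where the missing tin's centre may stand before the row is pushed. Its neighbours leave about 78 mm of width for the 58 mm tin. The point stays where it is.
- gap_mouth (a point): Two closed stock cartons, fixed, 160 mm tall, 220 mm deep, stand either side of a 70 mm gap that holds the facing bar. The point is mid-way across the mouth of the gap, 20 mm above the counter; y points straight out of the gap along the bar, z up. The cartons fill y = 0 to -220 mm.
- bar: Facing bar: straight aluminium bar 320 long, 45 tall, 12 mm thick, on its long edge, with a wooden handle block mid-way on its back; 0.28 kg, stands by itself. Origin: under the middle of its flat front face. x points out of that pushing face (at the start away from the robot), y along the bar, z up. Bar x = -12 to 0, handle x = -50 to -26 mm. Its +y end starts 95 to 115 mm out of the gap.
- bar_handle (a point): In the bar's handle, 55 mm above the underside, 38 mm behind the front face. The handle is an upright block 44 mm along the bar, 24 mm thick, 85 mm tall, 14 mm clear of the bar above a 28 mm high bracket that joins them. Gripped across its 44 mm, along the bar, the fingers stay behind the front face. At the start it stands between the cartons, where fingers cannot get round it.
- bar_end (a point): Place to take the bar's free end: 35 mm in from the tip of its +y end, in the middle of its 12 mm thickness, 24 mm above its underside.
- bar_left (a point): +y tip of the bar's front face, 20 mm above its underside.
- bar_right (a point): -y tip of the bar's front face, 20 mm above its underside.
- sauce_mid (a point): Bystander, leave it alone: sauce bottle 56 mm in diameter, 170 mm tall; the point is its centre, 85 mm above its base.
- jar_mid (a point): Bystander, leave it alone: screw-top jar 60 mm in diameter, 90 mm tall; the point is its centre, 45 mm above its base.
- teabox_mid (a point): Bystander, leave it alone: upright green tea box 70 x 50 mm, 120 mm tall; the point is its centre, 60 mm above its base.
- tub_mid (a point): Bystander, leave it alone: white round tub, 94 mm across the rim, 84 mm tall; the point is its centre, 42 mm above its base.
- drink_mid (a point): Bystander, leave it alone: plain drinks can 66 mm in diameter, 115 mm tall; the point is its centre, 58 mm above its base.
- biscuits_mid (a point): Bystander, leave it alone: long biscuit pack 170 x 55 x 45 mm, lying to the left; the point is its centre, 22 mm above its base.
Things that resemble listed ones, but are neither listed nor needed, are in the scene too. What is shaped like the part that bears tin_spare_mid but purple or red is not meant.

How it is judged:
On the way, in this order (a step that is already met when the one before it is completed fails the run):
1. the spare tin stands upright in the empty place of the row, between the display cases, let go (x of tin_spare_mid in the frame of front_line between -0.06 and 0.05 m and y of tin_spare_mid in the frame of front_line between -0.125 and 0.125 m and angle between tin_spare_mid's own z axis and vertical below 0.1 rad and height (world z) of tin_spare_mid below 0.045 m and contact force between the fingers and tin_spare below 0.1 N), for 0.2 s.
2. the bar has been drawn wholly out of the gap and stands on the counter, let go (y of bar_right in the frame of gap_mouth above 0 m and angle between bar's own z axis and vertical below 0.1 rad and height (world z) of bar below 0.006 m and contact force between the fingers and bar below 0.1 N), for 0.2 s.
3. with the bar held by its handle, all four fronts have been pushed level with the fronts of the cases (within 7 mm) (x of tin_a_mid in the frame of front_line between 0.022 and 0.036 m and y of tin_a_mid in the frame of front_line between -0.125 and 0.125 m and angle between each of tin_a_mid, tin_b_mid, tin_c_mid, tin_spare_mid's own z axis and vertical below 0.1 rad and x of tin_b_mid in the frame of front_line between 0.022 and 0.036 m and y of tin_b_mid in the frame of front_line between -0.125 and 0.125 m and x of tin_c_mid in the frame of front_line between 0.022 and 0.036 m and y of tin_c_mid in the frame of front_line between -0.125 and 0.125 m and x of tin_spare_mid in the frame of front_line between 0.022 and 0.036 m and y of tin_spare_mid in the frame of front_line between -0.125 and 0.125 m and distance between the grasp point and bar_handle below 0.045 m and contact force between the fingers and bar above 2 N), for 0.1 s.
At the end, for the whole second after the job is handed in: All four tins stand upright between the display cases with their fronts within 7 mm of the line of the case fronts; the bar stands on the counter, handle up, let go, both ends of its front face at least 15 mm out in front of that line (x of tin_a_mid in the frame of front_line between 0.022 and 0.036 m and y of tin_a_mid in the frame of front_line between -0.125 and 0.125 m and angle between each of tin_a_mid, tin_b_mid, tin_c_mid, tin_spare_mid, bar's own z axis and vertical below 0.1 rad and x of tin_b_mid in the frame of front_line between 0.022 and 0.036 m and y of tin_b_mid in the frame of front_line between -0.125 and 0.125 m and x of tin_c_mid in the frame of front_line between 0.022 and 0.036 m and y of tin_c_mid in the frame of front_line between -0.125 and 0.125 m and x of tin_spare_mid in the frame of front_line between 0.022 and 0.036 m and y of tin_spare_mid in the frame of front_line between -0.125 and 0.125 m and height (world z) of bar below 0.006 m and x of each of bar_left, bar_right in the frame of front_line below -0.015 m and contact force between the fingers and bar below 0.1 N); the robot touches nothing.
It fails at once if a tin of the row is pushed with the fingers (over 2 N) (contact force between the fingers and tin_a above 2 N or contact force between the fingers and tin_b above 2 N or contact force between the fingers and tin_c above 2 N).
It fails at once if a tin is knocked over (angle between any of tin_a_mid, tin_b_mid, tin_c_mid, tin_spare_mid's own z axis and vertical above 0.7 rad).
It fails at once if another article is moved more than 30 mm or knocked over (distance of any of sauce_mid, jar_mid, teabox_mid, tub_mid, drink_mid, biscuits_mid from where it was at the start of the episode above 0.03 m).
It also fails if it takes over 67 s, if anything falls off the work surface, if the arm or the gripper's body presses on something with over 40 N, if the wrist force passes 120 N, or if a joint passes its speed limit or range.

## Working session

There is one attempt and no reset: what is moved stays moved. The work goes in short steps, Python scripts to look and compute and a tool call to move; the robot and the scene stay as the last step left them, time stands still between calls to the robot, and variables do not carry over. Pictures are saved under pics/ and viewed, and the job is handed in when it is done.

Besides the shell and the picture viewer there is one more tool, called after "Call:" as name([rows], argument=value, ...), one row to a line, values as JSON. send_rows: Moves the arm, as the interface text tells. Its arguments: {"type":"object","properties":{"moves":{"type":"array"},"claw":{"type":"number"},"grip_force":{"type":"number"}},"required":["moves"]}

```bash
mkdir -p pics; ls
python3 - <<'E'
from plant import arm, eyes
import cv2
s=arm.get_state();print(s)
for n in ["scene","side","wrist"]:
    im=eyes.get_image(n);cv2.imwrite(f"pics/{n}0.png",cv2.cvtColor(im,cv2.COLOR_RGB2BGR));print(n,eyes.camera_model(n))
E
```

```text
pics
{'time': 0.0, 'qpos': array([ 1.10732992e+00,  9.18887133e-02,  1.23189709e+00,  8.32667484e-06,
        1.81977626e+00, -5.67136190e-02]), 'joint_vel': array([ 0.00084052, -0.0006695 ,  0.00162961,  0.001365  ,  0.00258609,
        0.00030531]), 'tau': array([ 1.25361894e-03, -4.46453512e+01, -4.06440139e+01,  6.99938997e-02,
        2.95293401e-02, -1.09252146e-04]), 'eef_pos': array([0.23725293, 0.55078107, 0.22148267]), 'tcp_rot': array([-3.13962687e+00, -1.19693265e-04,  2.73484179e+00]), 'ft_force': array([-0.75354247, -0.06603996, -0.6923908 ]), 'wrist_torque': array([-0.01114905, -0.02794196,  0.00495367]), 'grip_width': 0.08781374869124262}
scene {'fx': 402.2020922561348, 'fy': 402.2020922561348, 'cx': 275.0023674935509, 'cy': 207.56565906219987, 'dist': array([-0.08227051,  0.        ,  0.        ,  0.        ,  0.        ]), 'rvec': array([ 1.85679447,  1.72994818, -0.65913633]), 'tvec': array([-1.13877452e-03, -2.70250932e-01,  1.40791785e+00])}
side {'fx': 487.60207023460777, 'fy': 487.60207023460777, 'cx': 276.8194886279389, 'cy': 204.61464873648663, 'dist': array([-0.17326072,  0.        ,  0.        ,  0.        ,  0.        ]), 'rvec': array([ 2.10375733, -0.68047577,  0.35550696]), 'tvec': array([-0.36266356,  0.19949946,  1.5254305 ])}
wrist {'fx': 372.1885204686027, 'fy': 372.1885204686027, 'cx': 278.30964827728235, 'cy': 212.71111777173806, 'dist': array([-0.09864962,  0.        ,  0.        ,  0.        ,  0.        ]), 'hand_eye': array([[-4.29976531e-04, -9.62776576e-01, -2.70298130e-01,
         7.39335766e-02],
       [ 9.99999578e-01, -1.94478690e-04, -8.98033672e-04,
        -1.00629570e-05],
       [ 8.12038558e-04, -2.70298402e-01,  9.62776254e-01,
        -1.61024371e-01],
       [ 0.00000000e+00,  0.00000000e+00,  0.00000000e+00,
         1.00000000e+00]])}
```

View pics/scene0.png

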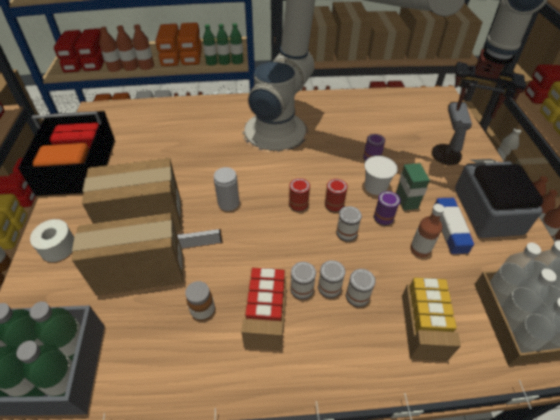

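View pics/side0.png

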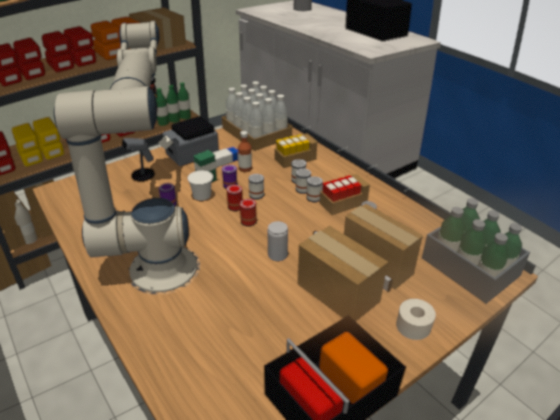

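View pics/wrist0.png

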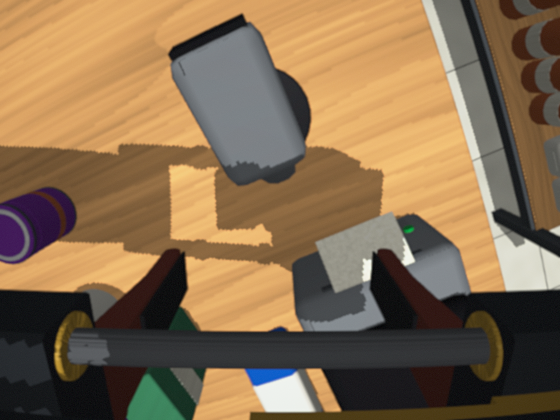

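```bash
cat > h.py <<'E'
import numpy as np, cv2
from plant import arm, eyes
from scipy.spatial.transform import Rotation as R
def grab(name,fn=None):
    s=arm.get_state(); im=cv2.cvtColor(eyes.get_image(name),cv2.COLOR_RGB2BGR)
    if fn: cv2.imwrite(fn,im)
    return im,s
def cam(name,s=None):
    m=eyes.camera_model(name);K=np.array([[m['fx'],0,m['cx']],[0,m['fy'],m['cy']],[0,0,1]]);d=m['dist']
    if 'rvec' in m:
        Rm=cv2.Rodrigues(m['rvec'])[0];t=m['tvec'];return K,d,Rm,t
    H=m['hand_eye'];Rt=R.from_euler('xyz',s['tcp_rot']).as_matrix();T=np.eye(4);T[:3,:3]=Rt;T[:3,3]=s['eef_pos']
    W=T@H;return K,d,W[:3,:3].T,-W[:3,:3].T@W[:3,3]
def rayz(name,uv,z,s=None):
    K,d,Rm,t=cam(name,s)
    p=cv2.undistortPoints(np.array(uv,float).reshape(-1,1,2),K,d).reshape(-1,2)
    D=np.c_[p,np.ones(len(p))]@Rm;C=-Rm.T@t
    return C+D*((z-C[2])/D[:,2])[:,None]
def proj(name,P,s=None):
    K,d,Rm,t=cam(name,s)
    return cv2.projectPoints(np.array(P,float).reshape(-1,1,3),cv2.Rodrigues(Rm)[0],t,K,d)[0].reshape(-1,2)
def crop(im,x0,y0,x1,y1,k,fn):
    c=cv2.resize(im[y0:y1,x0:x1],None,fx=k,fy=k,interpolation=cv2.INTER_CUBIC);cv2.imwrite(fn,c)
E
python3 - <<'E'
import cv2
from h import *
im=cv2.imread('pics/scene0.png')
crop(im,230,170,470,360,3.3,'pics/c1.png')
crop(im,60,150,260,310,4,'pics/c2.png')
E
```

```text
(no output)
```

View pics/c1.png

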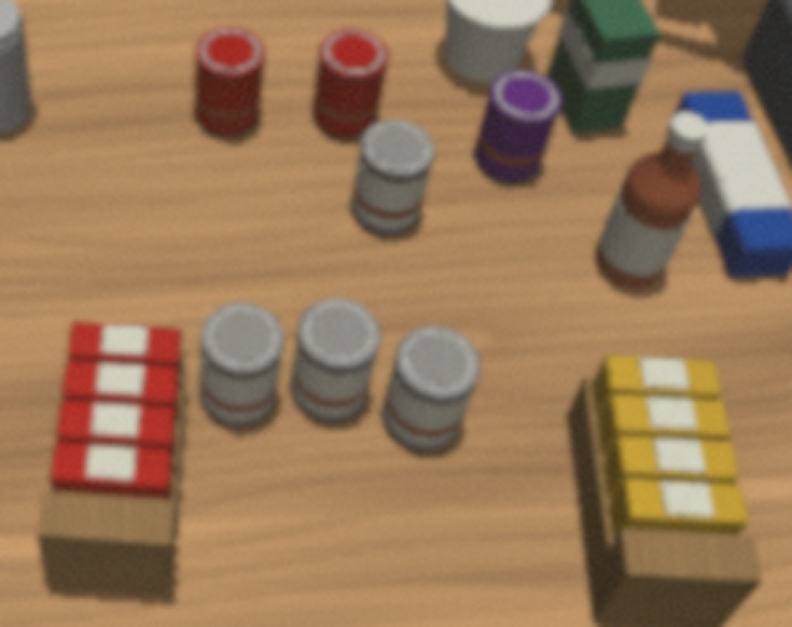

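View pics/c2.png

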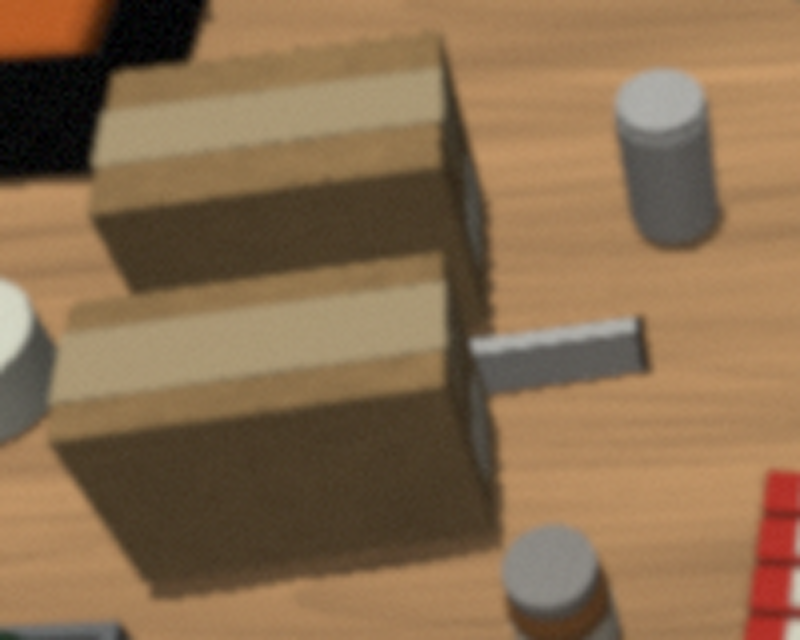

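Run:
```python
from h import *
np.set_printoptions(precision=4,suppress=True)
a=lambda L,k,o:(np.array(L,float)/k+np.array(o))
o1=(230,170);k=3.3
def line(n,L,z,k,o):
    print(n,rayz('scene',a(L,k,o),z)[:,:2].round(4).tolist())
line('tins top',[(242,340),(337,335),(436,362),(396,150)],.08,k,o1)
# top ellipse extents
line('spare LR',[(361,150),(432,150)],.08,k,o1)
line('decoys',[(231,50),(352,52),(526,96)],.08,k,o1)
line('red front L,R  top edge',[(71,324),(181,330)],.09,k,o1)
line('red back',[(54,488),(170,492)],.09,k,o1)
line('yel front',[(604,360),(715,360)],.09,k,o1)
line('yel back',[(628,528),(745,525)],.09,k,o1)
o2=(60,150)
line('bar tip top',[(638,318)],.045,4,o2)
line('bar at mouth top',[(472,342)],.045,4,o2)
line('bar tip bottom front',[(645,372)],.0,4,o2)
line('carton A top out corners',[(440,35),(441,170)],.16,4,o2)
line('carton B top out',[(445,250),(446,350)],.16,4,o2)
line('cartonB base',[(498,545)],0,4,o2)
line('can top',[(661,102)],.115,4,o2)
line('jar top',[(552,570)],.09,4,o2)
line('sauce cap',[(688,130)],.17,k,o1)
line('tea top',[(612,20)],.12,k,o1)
line('tub',[(500,0)],.084,k,o1)
```

```text
tins top [[0.6364, 0.0234], [0.6373, 0.0906], [0.6645, 0.1559], [0.4716, 0.1646]]
spare LR [[0.4695, 0.137], [0.4737, 0.1931]]
decoys [[0.3522, 0.0469], [0.3619, 0.1484], [0.4221, 0.2827]]
red front L,R  top edge [[0.621, -0.0956], [0.6314, -0.0192]]
red back [[0.7445, -0.1104], [0.7524, -0.0365]]
yel front [[0.6783, 0.2697], [0.685, 0.3478]]
yel back [[0.8005, 0.25], [0.8056, 0.3261]]
bar tip top [[0.4655, -0.1775]]
bar at mouth top [[0.4778, -0.286]]
bar tip bottom front [[0.4765, -0.1775]]
carton A top out corners [[0.3052, -0.3021], [0.4318, -0.288]]
carton B top out [[0.498, -0.2788], [0.5729, -0.2707]]
cartonB base [[0.6046, -0.2672]]
can top [[0.3346, -0.1573]]
jar top [[0.6766, -0.216]]
sauce cap [[0.5432, 0.3515]]
tea top [[0.3791, 0.3587]]
tub [[0.312, 0.2876]]
```

```bash
cat >> h.py <<'E'
def plan(pos,yaw=None,n=10,s=None,dec=1,p0=None,y0=None):
    s=s or arm.get_state(); p=np.array(s['eef_pos'] if p0 is None else p0,float); y=s['tcp_rot'][2] if y0 is None else y0
    yaw=y if yaw is None else yaw
    dy=(yaw-y+np.pi)%(2*np.pi)-np.pi
    d=(np.array(pos)-p)/n; rows=[];q=p.copy();yy=y
    for i in range(n):
        Rt=R.from_euler('xyz',[np.pi,0,yy]).as_matrix()
        rem=(np.array(pos)-q)/(n-i)
        t=np.round(Rt.T@rem*100,dec); a=round(-np.degrees((yaw-yy+np.pi)%(2*np.pi)-np.pi)/(n-i),1)
        q=q+Rt@t/100; yy-=np.radians(a)
        rows.append([float(v)+0 for v in t]+[0,0,float(a)])
    print('rows',rows);print('end',q.round(4),round(yy,4))
    return q,yy
E
python3 - <<'E'
from h import *
plan([.472,.165,.22],1.412,10)
E
```

```text
rows [[-3.7, -2.6, 0.0, 0, 0, 7.6], [-4.0, -2.1, 0.0, 0, 0, 7.6], [-4.2, -1.6, 0.0, 0, 0, 7.6], [-4.4, -1.0, 0.0, 0, 0, 7.6], [-4.5, -0.4, 0.0, 0, 0, 7.6], [-4.5, 0.2, 0.0, 0, 0, 7.6], [-4.4, 0.8, 0.0, 0, 0, 7.5], [-4.3, 1.4, 0.1, 0, 0, 7.6], [-4.1, 2.0, 0.0, 0, 0, 7.5], [-3.8, 2.4, 0.1, 0, 0, 7.6]]
end [0.4717 0.1653 0.2198] 1.4118
```

Call:
send_rows([
  [[-3.7,-2.6,0,0,0,7.6],[-4.0,-2.1,0,0,0,7.6],[-4.2,-1.6,0,0,0,7.6],[-4.4,-1.0,0,0,0,7.6],[-4.5,-0.4,0,0,0,7.6],[-4.5,0.2,0,0,0,7.6],[-4.4,0.8,0,0,0,7.5],[-4.3,1.4,0.1,0,0,7.6],[-4.1,2.0,0,0,0,7.5],[-3.8,2.4,0.1,0,0,7.6],[0,0,0,0,0,0]],
], claw=8.78)

```text
time: 1.52
eef_pos: [0.4726, 0.1632, 0.2199]
tcp_rot: [-3.141, 0.001, 1.407]
ft_force: [-0.3, 1.3, -0.3]
grip_width: 0.0881
```

Run:
```python
from h import *
im,s=grab('wrist','pics/w1.png');print(s['eef_pos'],s['tcp_rot'],s['time'])
import pickle;pickle.dump({k:s[k] for k in('eef_pos','tcp_rot')},open('s1.pkl','wb'))
```

```text
[0.47260819 0.1632003  0.21990421] [-3.14069373e+00  1.05027253e-03  1.40702772e+00] 1.525
```

View pics/w1.png

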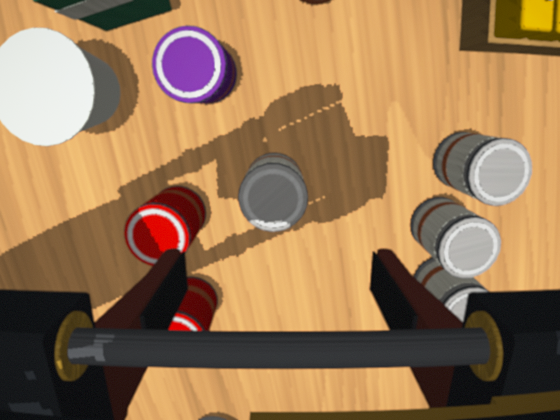

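Run:
```python
from h import *
import pickle
s=pickle.load(open('s1.pkl','rb'))
im=cv2.imread('pics/w1.png')
print(rayz('wrist',[(273,199),(239,198),(307,198),(499,171),(468,247)],.08,s).round(4))
crop(im,400,0,560,110,5,'pics/c3.png')
```

```text
[[0.4682 0.1648 0.08  ]
 [0.4404 0.1703 0.08  ]
 [0.4962 0.161  0.08  ]
 [0.6606 0.1582 0.08  ]
 [0.6315 0.0938 0.08  ]]
```

View pics/c3.png

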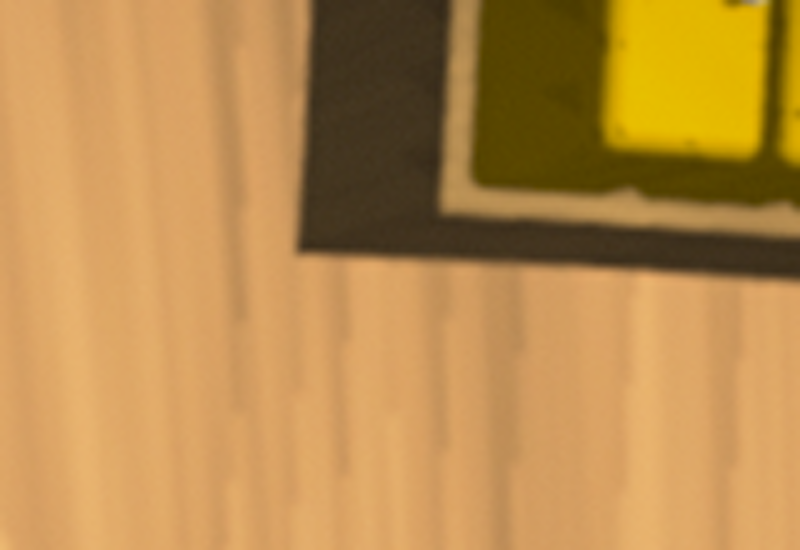

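Run:
```python
from h import *
import pickle
s=pickle.load(open('s1.pkl','rb'))
f=lambda x,y:(400+x/5,y/5)
a=rayz('wrist',[f(300,249),f(312,20),f(800,278)],0,s);print(a.round(4))
d=a[1]-a[0];print('front angle',np.arctan2(-d[0],d[1])); d=a[2]-a[0];print('side',np.arctan2(d[1],d[0]))
print(rayz('wrist',[f(440,214),f(450,10)],.098,s).round(4),rayz('wrist',[f(440,214)],.06,s).round(4))
plan([.4695,.1645,.04],1.407,6)
```

```text
[[0.6708 0.2656 0.    ]
 [0.6771 0.3084 0.    ]
 [0.7806 0.2488 0.    ]]
front angle -0.14709850713766429
side -0.15183567624780273
[[0.6451 0.2606 0.098 ]
 [0.6491 0.2893 0.098 ]] [[0.6666 0.2639 0.06  ]]
rows [[0.0, 0.0, 3.0, 0, 0, 0.0], [0.0, 0.0, 3.0, 0, 0, 0.0], [0.0, -0.1, 3.0, 0, 0, 0.0], [0.0, 0.0, 3.0, 0, 0, 0.1], [0.0, -0.1, 3.0, 0, 0, 0.0], [-0.1, 0.0, 3.0, 0, 0, 0.1]]
end [0.4698 0.1639 0.0401] 1.4068
```

Call:
send_rows([
  [[0.1,-0.3,4.0,0,0,0],[0,0,4.0,0,0,0],[0,0,4.0,0,0,0],[0,0,4.0,0,0,0],[0,0,3.0,0,0,0],[0,0,0,0,0,0]],
])

```text
time: 2.33
eef_pos: [0.4664, 0.1677, 0.028]
tcp_rot: [-3.136, 0.002, 1.415]
ft_force: [0.5, -0.2, -0.5]
grip_width: 0.088
```

Call:
send_rows([
  [[0,0,0,0,0,0],[0,0,0,0,0,0],[0,0,0,0,0,0],[0,0,0,0,0,0]],
], claw=5.0, grip_force=15)

```text
time: 2.82
eef_pos: [0.4695, 0.1672, 0.0318]
tcp_rot: [3.14, -0.001, 1.412]
ft_force: [-1.8, 0.2, 4.5]
grip_width: 0.0578
```

Run:
```python
from h import *
plan([.6651,.2275,.13],1.421,6,p0=[.4695,.1672,.132])
```

```text
rows [[1.5, 3.1, 0.0, 0, 0, -0.1], [1.5, 3.1, 0.0, 0, 0, -0.1], [1.5, 3.0, 0.1, 0, 0, -0.1], [1.5, 3.1, 0.0, 0, 0, -0.1], [1.5, 3.0, 0.1, 0, 0, -0.1], [1.5, 3.1, 0.0, 0, 0, -0.0]]
end [0.6652 0.2278 0.13  ] 1.4206
```

Call:
send_rows([
  [[0,0,-3.3,0,0,0],[0,0,-3.3,0,0,0],[0,0,-3.4,0,0,0]],
])

```text
time: 3.2
eef_pos: [0.4686, 0.1667, 0.1309]
tcp_rot: [-3.14, 0.001, 1.412]
ft_force: [1.4, -0.7, -2.3]
grip_width: 0.0577
```

Call:
send_rows([
  [[1.5,3.1,0,0,0,-0.1],[1.5,3.1,0,0,0,-0.1],[1.5,3.1,0,0,0,-0.1],[1.5,3.1,0,0,0,-0.1],[1.5,3.1,0,0,0,-0.1],[1.5,3.1,0,0,0,0],[0,0,0,0,0,0],[0,0,0,0,0,0]],
])

```text
time: 4.2
eef_pos: [0.6659, 0.227, 0.1298]
tcp_rot: [-3.14, 0.001, 1.42]
ft_force: [-0.9, -0.2, -2.5]
grip_width: 0.0578
```

Run:
```python
from h import *
import pickle
im,s=grab('wrist','pics/w2.png');print(s['eef_pos'],s['tcp_rot'],s['ft_force'])
pickle.dump({k:s[k] for k in('eef_pos','tcp_rot')},open('s2.pkl','wb'))
im,_=grab('scene','pics/sc2.png');crop(im,230,200,470,360,3.3,'pics/c4.png')
```

```text
[0.66594923 0.2269859  0.12976852] [-3.13984615e+00  8.29296469e-04  1.42048425e+00] [-0.85292668 -0.18816364 -2.54521272]
```

View pics/w2.png

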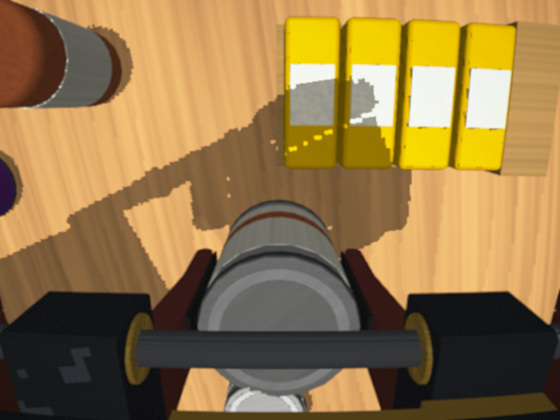

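View pics/c4.png

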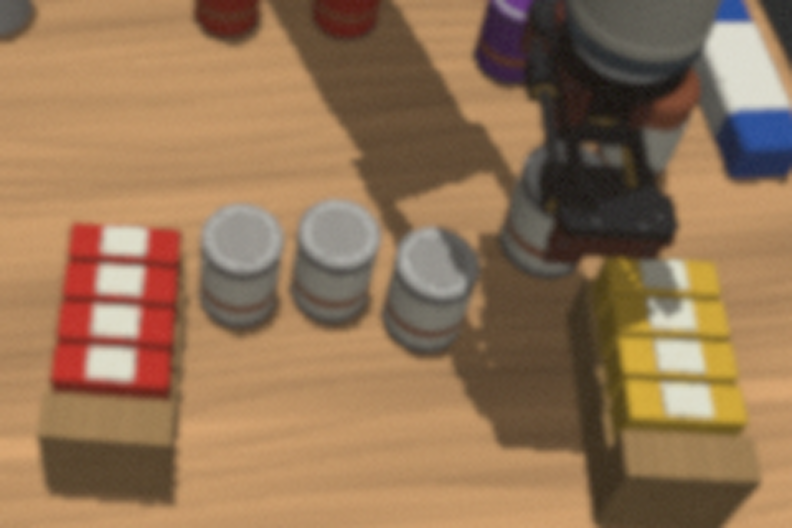

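Run:
```python
from h import *
import pickle
s=pickle.load(open('s2.pkl','rb'))
p=rayz('wrist',[(279,322)],s['eef_pos'][2]+.048,s)[0]
v=np.array([.149,.989]);x=np.array([.989,-.149]);c=np.array([.6496,.1252])
def fl(p):return (np.dot(p[:2]-c,x).round(4),np.dot(p[:2]-c,v).round(4))
print('tin',p.round(4),fl(p),'tcp',fl(s['eef_pos']))
for z in(.06,.098):print([fl(q) for q in rayz('wrist',[(287,20),(285,167),(512,168),(277,165),(277,60)],z,s)])
# scene: row tins
k=3.3
t=rayz('scene',[(242/k+230,340/k+170),(337/k+230,335/k+170),(436/k+230,362/k+170)],.08);print([fl(q) for q in t])
```

```text
tin [0.6668 0.2297 0.1778] (np.float64(0.0014), np.float64(0.1059)) tcp (np.float64(0.001), np.float64(0.1031))
[(np.float64(0.006), np.float64(0.2274)), (np.float64(0.0051), np.float64(0.1416)), (np.float64(0.1527), np.float64(0.1421)), (np.float64(0.0001), np.float64(0.1429)), (np.float64(0.0002), np.float64(0.2051))]
[(np.float64(0.0053), np.float64(0.2192)), (np.float64(0.0045), np.float64(0.1475)), (np.float64(0.1279), np.float64(0.1479)), (np.float64(0.0003), np.float64(0.1486)), (np.float64(0.0004), np.float64(0.2005))]
[(np.float64(0.0021), np.float64(-0.1026)), (np.float64(-0.007), np.float64(-0.036)), (np.float64(0.0102), np.float64(0.0326))]
```

Call:
send_rows([
  [[-0.2,0,3.0,0,0,0],[0,0,3.0,0,0,0],[0,0,2.5,0,0,0],[0,0,1.2,0,0,0],[0,0,0,0,0,0],[0,0,0,0,0,0]],
])

```text
time: 5.05
eef_pos: [0.667, 0.2255, 0.0355]
tcp_rot: [3.139, -0.001, 1.421]
ft_force: [0.5, 0.6, -2.2]
grip_width: 0.0578
```

Call:
send_rows([
  [[0,0,0.3,0,0,0],[0,0,0,0,0,0]],
])

```text
time: 5.3
eef_pos: [0.667, 0.2255, 0.0316]
tcp_rot: [3.14, -0.001, 1.421]
ft_force: [0.2, -0.4, 0.6]
grip_width: 0.0584
```

Call:
send_rows([
  [[0,0,0,0,0,0],[0,0,0,0,0,0],[0,0,0,0,0,0],[0,0,0,0,0,0],[0,0,0,0,0,0]],
], claw=8.78)

```text
time: 5.92
eef_pos: [0.6663, 0.2253, 0.0306]
tcp_rot: [-3.142, 0.0, 1.421]
ft_force: [-0.1, -0.1, 0.6]
grip_width: 0.0875
```

Call:
send_rows([
  [[0,0,-4,0,0,0],[0,0,-5,0,0,0],[0,0,-5,0,0,0],[0,0,-5,0,0,0]],
])

```text
time: 6.42
eef_pos: [0.6661, 0.2252, 0.2224]
tcp_rot: [3.141, -0.0, 1.421]
ft_force: [0.7, -0.6, 0.3]
grip_width: 0.088
```

Run:
```python
from h import *
im,s=grab('wrist','pics/w3.png')
im,_=grab('scene','pics/sc3.png');crop(im,230,200,470,360,3.3,'pics/c5.png')
plan([.472,-.19,.22],1.681,10)
```

```text
rows [[-4.4, -1.3, 0.1, 0, 0, -1.5], [-4.4, -1.4, 0.1, 0, 0, -1.5], [-4.3, -1.6, 0.1, 0, 0, -1.5], [-4.3, -1.7, 0.1, 0, 0, -1.5], [-4.2, -1.8, 0.1, 0, 0, -1.5], [-4.2, -1.9, 0.1, 0, 0, -1.5], [-4.2, -2.0, 0.1, 0, 0, -1.5], [-4.1, -2.1, 0.1, 0, 0, -1.5], [-4.0, -2.1, 0.1, 0, 0, -1.5], [-4.0, -2.3, 0.1, 0, 0, -1.4]]
end [ 0.472  -0.1902  0.2196] 1.6807
```

View pics/w3.png

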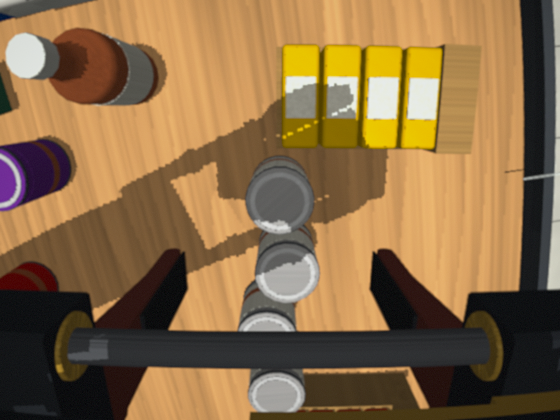

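The spare tin (279,200) now stands upright, let go, in the last place beside the yellow case. Next, the bar.

Call:
send_rows([
  [[-4.4,-1.3,0.1,0,0,-1.5],[-4.4,-1.4,0.1,0,0,-1.5],[-4.3,-1.6,0.1,0,0,-1.5],[-4.3,-1.7,0.1,0,0,-1.5],[-4.2,-1.8,0.1,0,0,-1.5],[-4.2,-1.9,0.1,0,0,-1.5],[-4.2,-2.0,0.1,0,0,-1.5],[-4.1,-2.1,0.1,0,0,-1.5],[-4.0,-2.1,0.1,0,0,-1.5],[-4.0,-2.3,0.1,0,0,-1.4],[0,0,0,0,0,0]],
])

```text
time: 7.9
eef_pos: [0.4689, -0.1928, 0.21]
tcp_rot: [-3.141, 0.0, 1.676]
ft_force: [0.1, -0.0, 0.3]
grip_width: 0.0879
```

Run:
```python
from h import *
import pickle
im,s=grab('wrist','pics/w4.png');print(s['eef_pos'],s['tcp_rot'],s['time'])
pickle.dump({k:s[k] for k in('eef_pos','tcp_rot')},open('s4.pkl','wb'))
```

```text
[ 0.46893196 -0.19284512  0.21002698] [-3.14074239e+00  1.94041235e-04  1.67629893e+00] 7.9
```

View pics/w4.png

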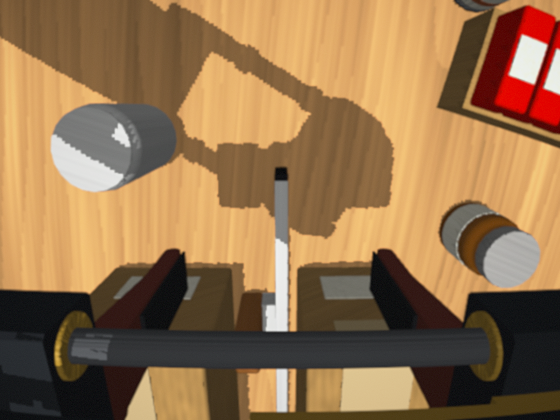

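Run:
```python
from h import *
import pickle
s=pickle.load(open('s4.pkl','rb'))
im=cv2.imread('pics/w4.png');crop(im,200,150,340,340,3.1,'pics/c6.png')
print('bar top edges L,R near tip, and near mouth',rayz('wrist',[(275,180),(287,180),(275.5,285),(289.5,285)],.045,s).round(4))
print('carton base',rayz('wrist',[(243,264),(297,265)],0,s).round(4))
c=rayz('wrist',[(98,150),(52,148),(143,150)],.115,s).round(4);print('can',c)
print('tcp in img?',proj('wrist',[s['eef_pos']],s))
```

```text
bar top edges L,R near tip, and near mouth [[ 0.4644 -0.181   0.045 ]
 [ 0.475  -0.1799  0.045 ]
 [ 0.4754 -0.2832  0.045 ]
 [ 0.4888 -0.2818  0.045 ]]
carton base [[ 0.4398 -0.2847  0.    ]
 [ 0.498  -0.2796  0.    ]]
can [[ 0.338  -0.1589  0.115 ]
 [ 0.3034 -0.1605  0.115 ]
 [ 0.3705 -0.156   0.115 ]]
tcp in img? [[278.28809842 271.18495677]]
```

View pics/c6.png

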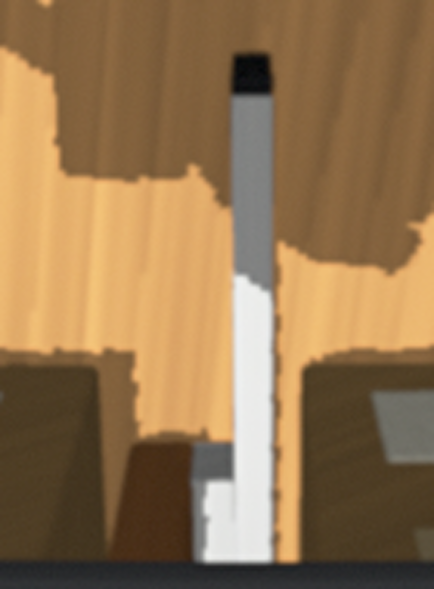

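Call:
send_rows([
  [[-2.3,0.2,0,0,0,0],[0,0,4.0,0,0,0],[0,0,4.0,0,0,0],[0,0,4.0,0,0,0],[0,0,4.0,0,0,0],[0,0,2.5,0,0,0],[0,0,1.2,0,0,0],[0,0,0,0,0,0]],
])

```text
time: 8.95
eef_pos: [0.4748, -0.2131, 0.0131]
tcp_rot: [-3.141, -0.001, 1.681]
ft_force: [-0.1, 0.6, -0.1]
grip_width: 0.0879
```

Call:
send_rows([
  [[0,0,0,0,0,0],[0,0,0,0,0,0],[0,0,0,0,0,0],[0,0,0,0,0,0],[0,0,0,0,0,0],[0,0,0,0,0,0],[0,0,0,0,0,0],[0,0,0,0,0,0]],
], claw=0.5, grip_force=40)

```text
time: 9.95
eef_pos: [0.4746, -0.2133, 0.0136]
tcp_rot: [-3.141, -0.0, 1.681]
ft_force: [-2.4, 0.5, -0.4]
grip_width: 0.0119
```

Call:
send_rows([
  [[1.0,0.1,0,0,0,0],[1.5,0.2,0,0,0,0],[1.5,0.2,0,0,0,0],[2.0,0,0,0,0,0],[2.0,0,0,0,0,0],[2.0,0,0,0,0,0]],
])

```text
time: 10.7
eef_pos: [0.4684, -0.1117, 0.0136]
tcp_rot: [-3.142, -0.0, 1.681]
ft_force: [0.5, -0.4, -1.2]
grip_width: 0.0116
```

Call:
send_rows([
  [[2.0,0,0,0,0,0],[2.0,0,0,0,0,0],[2.0,0,0,0,0,0],[2.0,0,0,0,0,0],[2.0,0,0,0,0,0],[2.0,0,0,0,0,0],[2.0,0,0,0,0,0],[2.0,0,0,0,0,0],[0,0,0,0,0,0]],
])

```text
time: 11.82
eef_pos: [0.4507, 0.0473, 0.0136]
tcp_rot: [-3.142, -0.001, 1.683]
ft_force: [0.4, 1.6, -1.4]
grip_width: 0.0117
```

Run:
```python
from h import *
im,s=grab('scene','pics/sc5.png')
crop(im,60,130,400,330,2.3,'pics/c7.png')
```

```text
(no output)
```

View pics/c7.png

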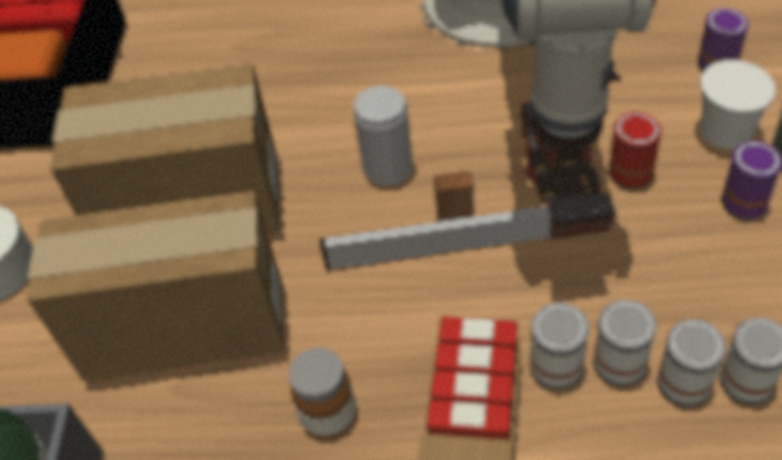

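Call:
send_rows([
  [[0,0,0,0,0,0],[0,0,0,0,0,0],[0,0,0,0,0,0],[0,0,0,0,0,0],[0,0,0,0,0,0],[0,0,0,0,0,0]],
], claw=5.0)

```text
time: 12.62
eef_pos: [0.4512, 0.0456, 0.0136]
tcp_rot: [-3.142, 0.0, 1.681]
ft_force: [0.1, 0.6, 0.3]
grip_width: 0.0499
```

Call:
send_rows([
  [[0,0,-4,0,0,0],[0,0,-5,0,0,0],[0,0,-5,0,0,0],[0,0,-5,0,0,0]],
], claw=8.78)

```text
time: 13.12
eef_pos: [0.451, 0.0457, 0.2053]
tcp_rot: [3.141, 0.0, 1.681]
ft_force: [0.7, 0.7, -0.6]
grip_width: 0.0858
```

Run:
```python
from h import *
import pickle
im,s=grab('wrist','pics/w6.png');print(s['eef_pos'],s['tcp_rot'],s['time'])
pickle.dump({k:s[k] for k in('eef_pos','tcp_rot')},open('s6.pkl','wb'))
im,s=grab('scene','pics/sc6.png')
crop(im,170,180,350,260,4.4,'pics/c8.png')
```

```text
[0.45102635 0.04569278 0.20529672] [3.14127231e+00 5.23432769e-05 1.68068482e+00] 13.125
```

View pics/w6.png

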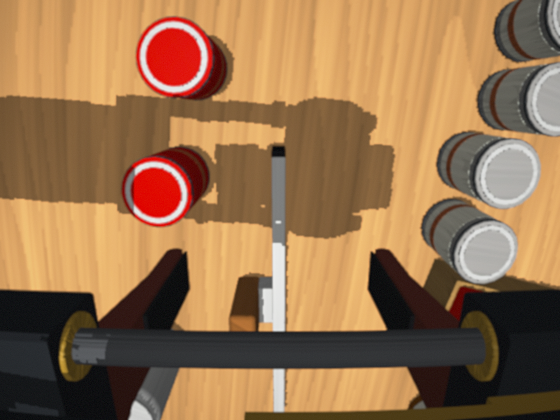

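View pics/c8.png

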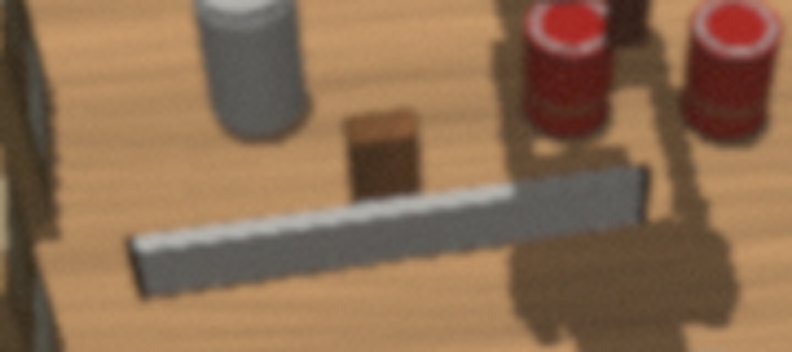

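Run:
```python
from h import *
import pickle
s=pickle.load(open('s6.pkl','rb'))
print('wrist top L,R',rayz('wrist',[(272.5,157),(285,157),(273,300),(286,300)],.045,s).round(4))
f=lambda x,y:(170+x/4.4,180+y/4.4)
a=rayz('scene',[f(147,297),f(642,222)],0);print('front base ends',a.round(4),np.linalg.norm(a[1]-a[0]))
b=rayz('scene',[f(137,250),f(640,176)],.045);print('front top?',b.round(4))
h=rayz('scene',[f(347,122),f(418,112),f(352,145),f(418,137)],.085);print('handle top',h.round(4))
```

```text
wrist top L,R [[ 0.4422  0.0783  0.045 ]
 [ 0.453   0.0795  0.045 ]
 [ 0.4572 -0.0585  0.045 ]
 [ 0.4696 -0.0571  0.045 ]]
front base ends [[ 0.4882 -0.2252  0.    ]
 [ 0.4522  0.0836 -0.    ]] 0.31084635660372484
front top? [[ 0.4864 -0.2249  0.045 ]
 [ 0.4516  0.0792  0.045 ]]
handle top [[ 0.4299 -0.0969  0.085 ]
 [ 0.4251 -0.0542  0.085 ]
 [ 0.4483 -0.0944  0.085 ]
 [ 0.4449 -0.0552  0.085 ]]
```

Run:
```python
from h import *
plan([.434,-.082,.2],.112,9)
```

```text
rows [[-1.4, -0.4, 0.1, 0, 0, 10.0], [-1.4, -0.1, 0.1, 0, 0, 10.0], [-1.4, 0.1, 0.1, 0, 0, 10.0], [-1.4, 0.4, 0.1, 0, 0, 10.0], [-1.3, 0.6, 0.1, 0, 0, 10.0], [-1.2, 0.8, 0.1, 0, 0, 10.0], [-1.0, 1.0, 0.1, 0, 0, 10.0], [-0.8, 1.2, 0.2, 0, 0, 9.9], [-0.6, 1.3, 0.1, 0, 0, 10.0]]
end [ 0.4338 -0.0815  0.2004] 0.1116
```

Call:
send_rows([
  [[-1.4,-0.4,0.1,0,0,10.0],[-1.4,-0.1,0.1,0,0,10.0],[-1.4,0.1,0.1,0,0,10.0],[-1.4,0.4,0.1,0,0,10.0],[-1.3,0.6,0.1,0,0,10.0],[-1.2,0.8,0.1,0,0,10.0],[-1.0,1.0,0.1,0,0,10.0],[-0.8,1.2,0.1,0,0,10.0],[-0.6,1.3,0.1,0,0,10.0],[0,0,0,0,0,0]],
])

```text
time: 14.48
eef_pos: [0.4314, -0.0821, 0.1937]
tcp_rot: [-3.141, 0.001, 0.11]
ft_force: [0.6, 0.3, -0.4]
grip_width: 0.0879
```

Run:
```python
from h import *
import pickle
im,s=grab('wrist','pics/w7.png');print(s['eef_pos'],s['tcp_rot'],s['time'])
pickle.dump({k:s[k] for k in('eef_pos','tcp_rot')},open('s7.pkl','wb'))
```

```text
[ 0.43135162 -0.08209657  0.19366903] [-3.14115839e+00  1.32167336e-03  1.09897916e-01] 14.475
```

View pics/w7.png

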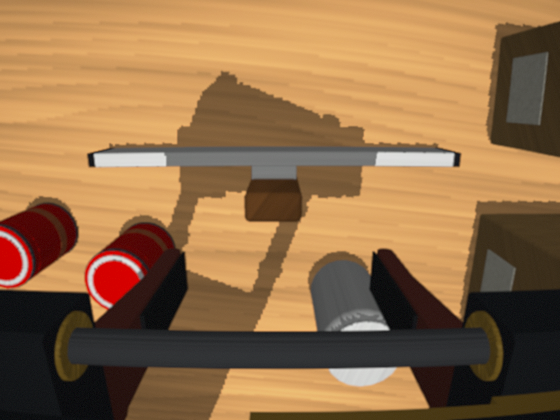

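Run:
```python
from h import *
im=cv2.imread('pics/w7.png');crop(im,225,135,325,230,7,'pics/c9.png')
```

```text
(no output)
```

View pics/c9.png

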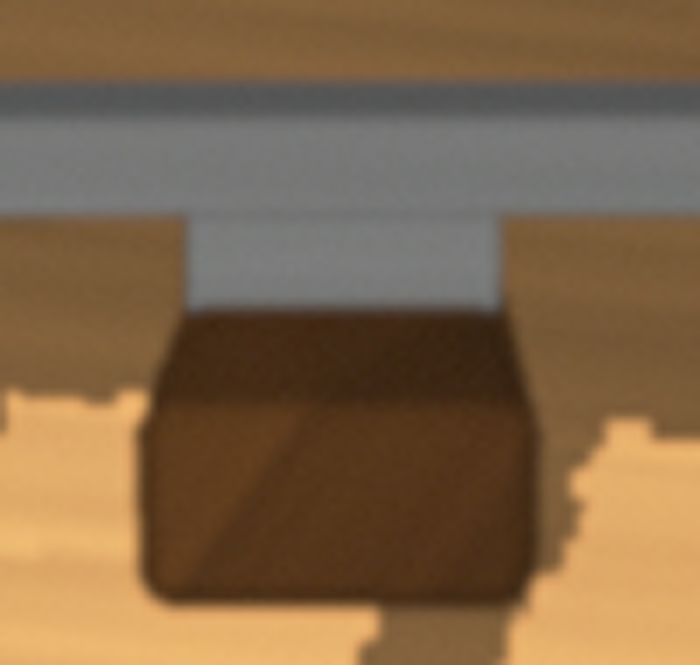

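Run:
```python
from h import *
import pickle
s=pickle.load(open('s7.pkl','rb'))
f=lambda x,y:(225+x/7,135+y/7)
h=rayz('wrist',[f(140,415),f(537,415),f(145,600),f(532,600)],.085,s);print(h.round(4),h.mean(0))
b=rayz('wrist',[f(350,117),f(350,215)],.045,s);print('bar top front/back',b.round(4))
e=rayz('wrist',[(90,153),(459,153)],.045,s);print(e.round(4),np.linalg.norm(e[1]-e[0]),np.arctan2(e[1][0]-e[0][0],e[0][1]-e[1][1]))
print(e.mean(0))
```

```text
[[ 0.4408 -0.0563  0.085 ]
 [ 0.4454 -0.0982  0.085 ]
 [ 0.4203 -0.0586  0.085 ]
 [ 0.4249 -0.1002  0.085 ]] [ 0.4328498  -0.07831646  0.085     ]
bar top front/back [[ 0.4699 -0.0752  0.045 ]
 [ 0.4583 -0.0765  0.045 ]]
[[ 0.453   0.0814  0.045 ]
 [ 0.4872 -0.2304  0.045 ]] 0.313724513774279 0.1091204563640706
[ 0.47008553 -0.07450651  0.045     ]
```

Call:
send_rows([
  [[0.2,-0.4,3.8,0,0,0],[0,0,4.0,0,0,0],[0,0,4.0,0,0,0],[0,0,4.0,0,0,0],[0,0,0,0,0,0]],
])

```text
time: 15.15
eef_pos: [0.4309, -0.0762, 0.0332]
tcp_rot: [-3.139, 0.007, 0.113]
ft_force: [-0.2, 0.9, 1.3]
grip_width: 0.088
```

Call:
send_rows([
  [[0,0,0,0,0,0],[0,0,0,0,0,0],[0,0,0,0,0,0],[0,0,0,0,0,0],[0,0,0,0,0,0],[0,0,0,0,0,0]],
], claw=3.5, grip_force=50)

```text
time: 15.9
eef_pos: [0.4334, -0.0775, 0.037]
tcp_rot: [3.141, -0.0, 0.11]
ft_force: [0.3, 0.6, 2.6]
grip_width: 0.044
```

Run:
```python
from h import *
plan([.5131,.1458,.037],-.15,10,s=dict(eef_pos=[.4334,-.0775,.037],tcp_rot=[0,0,.11]))
```

```text
rows [[1.0, -2.1, 0.0, 0, 0, 1.5], [1.0, -2.2, 0.0, 0, 0, 1.5], [0.9, -2.2, 0.0, 0, 0, 1.5], [0.9, -2.2, 0.0, 0, 0, 1.5], [0.8, -2.2, 0.0, 0, 0, 1.5], [0.8, -2.3, 0.0, 0, 0, 1.5], [0.7, -2.3, 0.0, 0, 0, 1.5], [0.6, -2.3, 0.0, 0, 0, 1.5], [0.6, -2.3, 0.0, 0, 0, 1.4], [0.5, -2.2, 0.0, 0, 0, 1.5]]
end [0.5132 0.1455 0.037 ] -0.1501
```

Call:
send_rows([
  [[1.0,-2.1,0,0,0,1.5],[1.0,-2.2,0,0,0,1.5],[0.9,-2.2,0,0,0,1.5],[0.9,-2.2,0,0,0,1.5],[0.8,-2.2,0,0,0,1.5],[0.8,-2.3,0,0,0,1.5],[0.7,-2.3,0,0,0,1.5],[0.6,-2.3,0,0,0,1.5],[0.6,-2.3,0,0,0,1.4],[0.5,-2.2,0,0,0,1.5],[0,0,0,0,0,0],[0,0,0,0,0,0]],
])

```text
time: 17.4
eef_pos: [0.5133, 0.1455, 0.037]
tcp_rot: [-3.141, -0.001, -0.149]
ft_force: [0.9, 2.9, 3.2]
grip_width: 0.0435
```

Run:
```python
from h import *
import pickle
im,s=grab('wrist','pics/w8.png');print(s['eef_pos'],s['tcp_rot'],s['time'])
pickle.dump({k:s[k] for k in('eef_pos','tcp_rot')},open('s8.pkl','wb'))
im,_=grab('scene','pics/sc8.png');crop(im,230,170,470,360,3.3,'pics/c10.png')
```

```text
[0.5132912  0.14551583 0.03699748] [-3.14114019e+00 -7.80698768e-04 -1.49148648e-01] 17.4
```

View pics/w8.png

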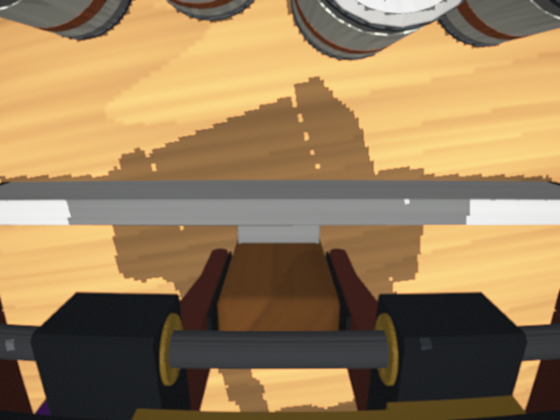

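View pics/c10.png

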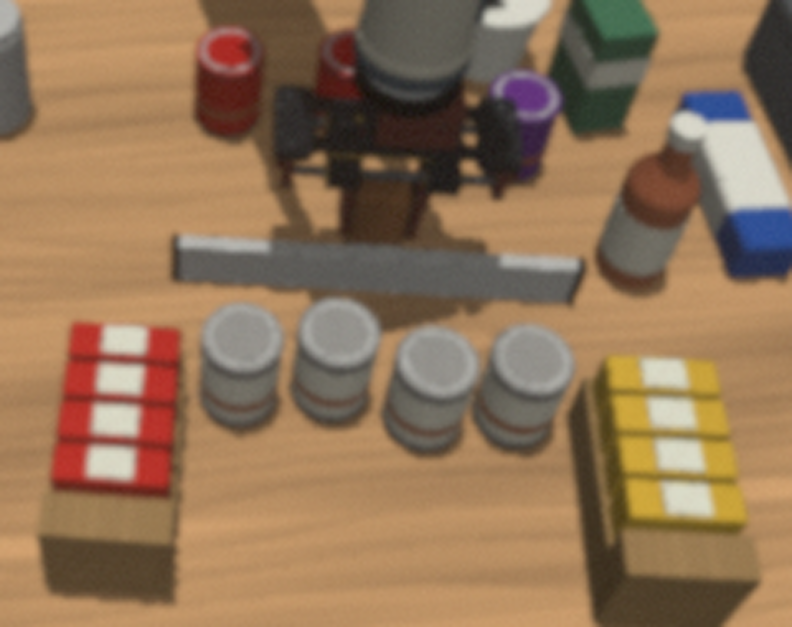

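Run:
```python
from h import *
import pickle
s=pickle.load(open('s8.pkl','rb'))
v=np.array([.149,.989]);x=np.array([.989,-.149]);c=np.array([.6496,.1252])
fl=lambda p:(np.dot(p[:2]-c,x).round(4),np.dot(p[:2]-c,v).round(4))
print([fl(q) for q in rayz('wrist',[(70,199),(280,199),(470,199)],.045,s)],fl(s['eef_pos']))
k=3.3;f=lambda a,b:(230+a/k,170+b/k)
print([fl(q) for q in rayz('scene',[f(177,240),f(583,262)],.045)], [fl(q) for q in rayz('scene',[f(177,278),f(572,302)],0)])
im=cv2.imread('pics/side0.png');crop(im,250,120,390,230,5.5,'pics/c11.png')
```

```text
[(np.float64(-0.1004), np.float64(0.0908)), (np.float64(-0.1006), np.float64(-0.0011)), (np.float64(-0.1005), np.float64(-0.0838))] (np.float64(-0.1378), np.float64(-0.0002))
[(np.float64(-0.107), np.float64(-0.1553)), (np.float64(-0.1092), np.float64(0.1586))] [(np.float64(-0.1026), np.float64(-0.1544)), (np.float64(-0.1025), np.float64(0.1599))]
```

View pics/c11.png

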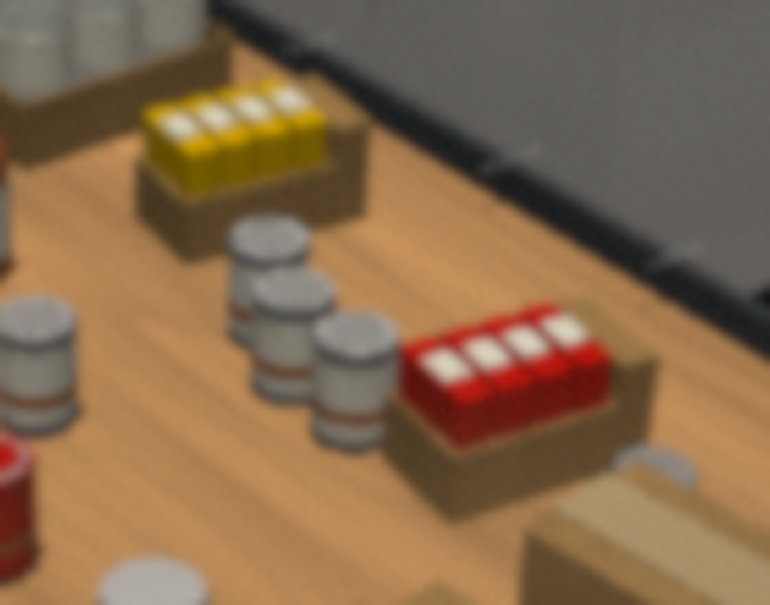

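Run:
```python
from h import *
v=np.array([.149,.989]);x=np.array([.989,-.149]);c=np.array([.6496,.1252])
fl=lambda p:(np.dot(p[:2]-c,x).round(4),np.dot(p[:2]-c,v).round(4))
f=lambda a,b:(250+a/5.5,120+b/5.5)
print([fl(q) for q in rayz('side',[f(455,520),f(387,462),f(190,258),f(140,215)],0)])
```

```text
[(np.float64(0.0089), np.float64(-0.2272)), (np.float64(0.0036), np.float64(-0.1504)), (np.float64(0.0109), np.float64(0.1463)), (np.float64(0.0069), np.float64(0.2213))]
```

Call:
send_rows([
  [[1.0,0,0,0,0,0],[1.0,0,0,0,0,0],[1.0,0,0,0,0,0],[1.0,0,0,0,0,0],[1.0,0,0,0,0,0],[0.8,0,0,0,0,0],[0.8,0,0,0,0,0],[0.7,0,0,0,0,0],[0.7,0,0,0,0,0],[0,0,0,0,0,0]],
])

```text
time: 18.75
eef_pos: [0.5914, 0.1329, 0.0371]
tcp_rot: [3.141, 0.002, -0.151]
ft_force: [-5.4, 1.7, 6.6]
grip_width: 0.0442
```

Run:
```python
from h import *
import pickle
im,s=grab('wrist','pics/w9.png');print(s['eef_pos'],s['tcp_rot'],s['time'])
im,_=grab('scene','pics/sc9.png');crop(im,230,170,470,360,3.3,'pics/c12.png')
```

```text
[0.59136824 0.13292032 0.03712409] [ 3.14148588e+00  2.43442490e-03 -1.51058717e-01] 18.75
```

View pics/w9.png

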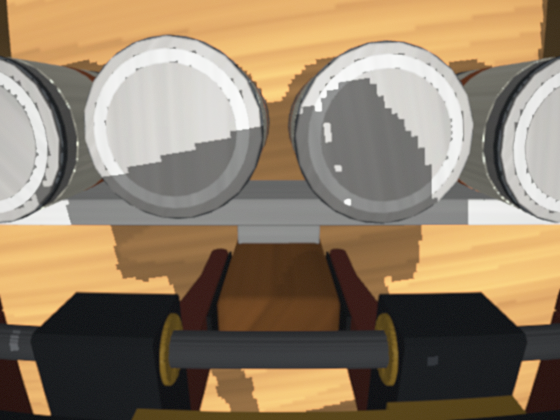

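View pics/c12.png

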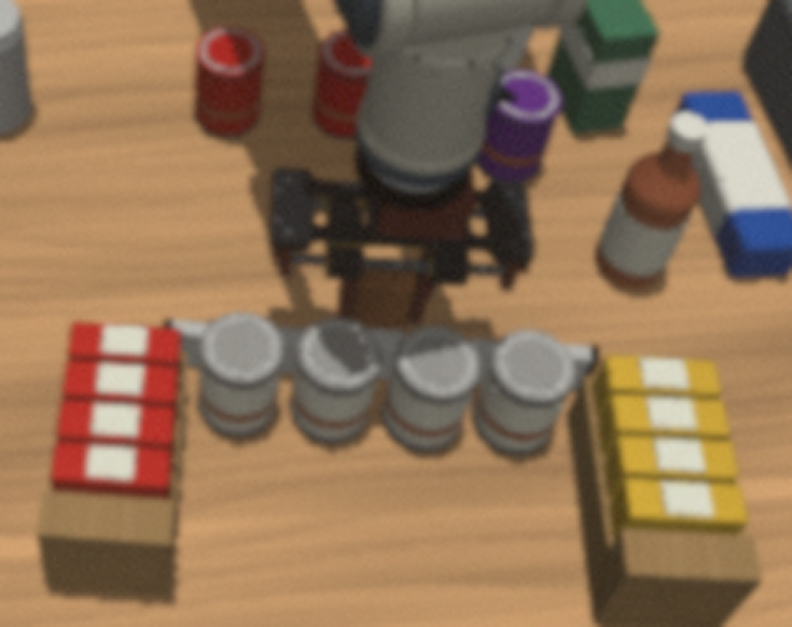

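Call:
send_rows([
  [[0.4,0,0,0,0,0],[0.4,0,0,0,0,0],[0.4,0,0,0,0,0],[0.4,0,0,0,0,0],[0.3,0,0,0,0,0],[0,0,0,0,0,0]],
])

```text
time: 19.6
eef_pos: [0.6092, 0.1303, 0.0372]
tcp_rot: [3.141, 0.004, -0.151]
ft_force: [-8.2, 1.5, 8.5]
grip_width: 0.0438
```

Call:
send_rows([
  [[0.2,0,0,0,0,0],[0.2,0,0,0,0,0],[0,0,0,0,0,0]],
])

```text
time: 19.98
eef_pos: [0.6122, 0.1299, 0.0373]
tcp_rot: [3.141, 0.006, -0.15]
ft_force: [-13.2, 1.9, 10.7]
grip_width: 0.044
```

Call:
send_rows([
  [[0.3,0,0,0,0,0],[0,0,0,0,0,0],[0,0,0,0,0,0]],
])

```text
time: 20.35
eef_pos: [0.6123, 0.1299, 0.0375]
tcp_rot: [3.141, 0.013, -0.15]
ft_force: [-25.6, 0.6, 18.8]
grip_width: 0.0441
```

Run:
```python
from h import *
import pickle
im,s=grab('wrist','pics/w10.png');print(s['eef_pos'],s['tcp_rot'],s['time'],s['ft_force'],s['wrist_torque'])
im,_=grab('scene','pics/sc10.png');crop(im,230,170,470,360,3.3,'pics/c13.png')
im,_=grab('side','pics/sd10.png');crop(im,250,120,390,230,5.5,'pics/c14.png')
```

```text
[0.61225633 0.1298546  0.03749005] [ 3.14081785  0.01297081 -0.15009757] 20.35 [-25.6254197    0.56750747  18.8205258 ] [ 0.77130697  3.95203752 -0.04131735]
```

View pics/c13.png

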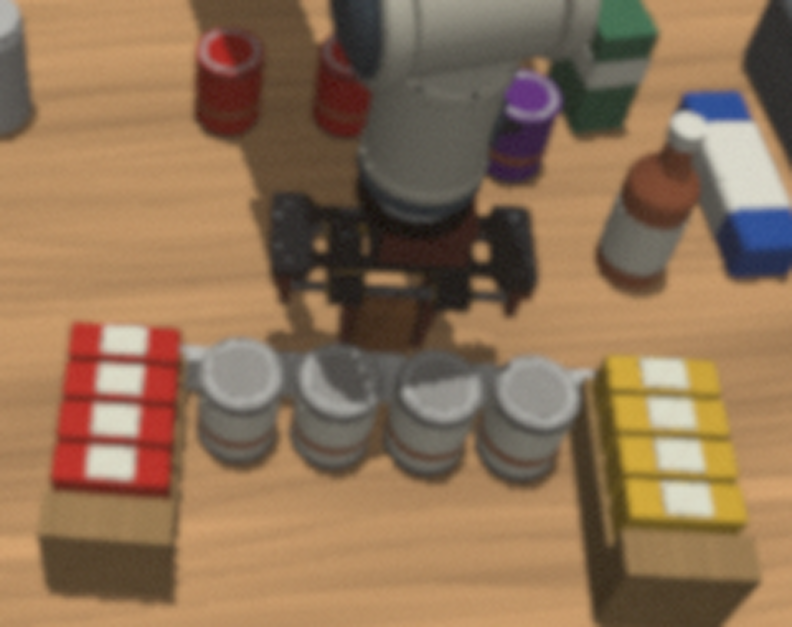

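View pics/c14.png

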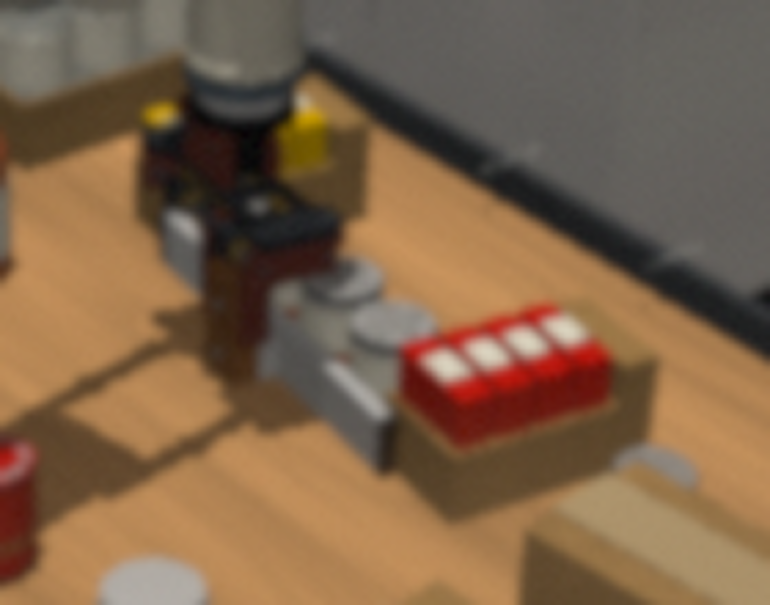

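Call:
send_rows([
  [[-0.5,0,0,0,0,0],[-0.5,0,0,0,0,0],[-1.0,0,0,0,0,0],[-1.0,0,0,0,0,0],[-1.0,0,0,0,0,0],[-1.0,0,0,0,0,0],[-1.0,0,0,0,0,0],[0,0,0,0,0,0],[0,0,0,0,0,0]],
])

```text
time: 21.62
eef_pos: [0.5573, 0.1389, 0.0371]
tcp_rot: [3.141, 0.002, -0.15]
ft_force: [-2.1, -1.0, 7.6]
grip_width: 0.0438
```

Call:
send_rows([
  [[0,0,0,0,0,0],[0,0,0,0,0,0],[0,0,0,0,0,0],[0,0,0,0,0,0],[0,0,0,0,0,0],[0,0,0,0,0,0]],
], claw=8.78)

```text
time: 22.38
eef_pos: [0.5586, 0.1386, 0.0366]
tcp_rot: [3.142, 0.0, -0.15]
ft_force: [-0.5, -0.0, 0.1]
grip_width: 0.0877
```

Call:
send_rows([
  [[0,0,-3,0,0,0],[0,0,-5,0,0,0],[0,0,-5,0,0,0],[0,0,-5,0,0,0],[0,0,0,0,0,0]],
])

```text
time: 23.0
eef_pos: [0.5604, 0.139, 0.2226]
tcp_rot: [-3.138, -0.009, -0.15]
ft_force: [0.0, -0.4, -0.3]
grip_width: 0.0875
```

Run:
```python
from h import *
import pickle
im,s=grab('wrist','pics/w11.png');print(s['eef_pos'],s['tcp_rot'],s['time'],s['ft_force'])
pickle.dump({k:s[k] for k in('eef_pos','tcp_rot')},open('s11.pkl','wb'))
im,_=grab('scene','pics/sc11.png');crop(im,230,170,470,360,3.3,'pics/c15.png')
im,_=grab('side','pics/sd11.png');crop(im,250,120,390,230,5.5,'pics/c16.png')
```

```text
[0.56035328 0.13900176 0.22261822] [-3.13838147 -0.00914354 -0.15023302] 23.0 [ 0.03714111 -0.41673449 -0.34335392]
```

View pics/w11.png

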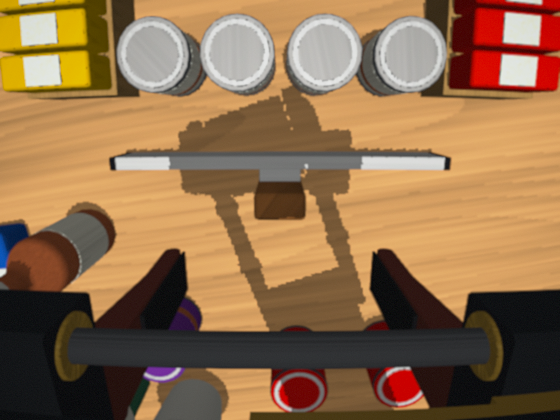

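View pics/c15.png

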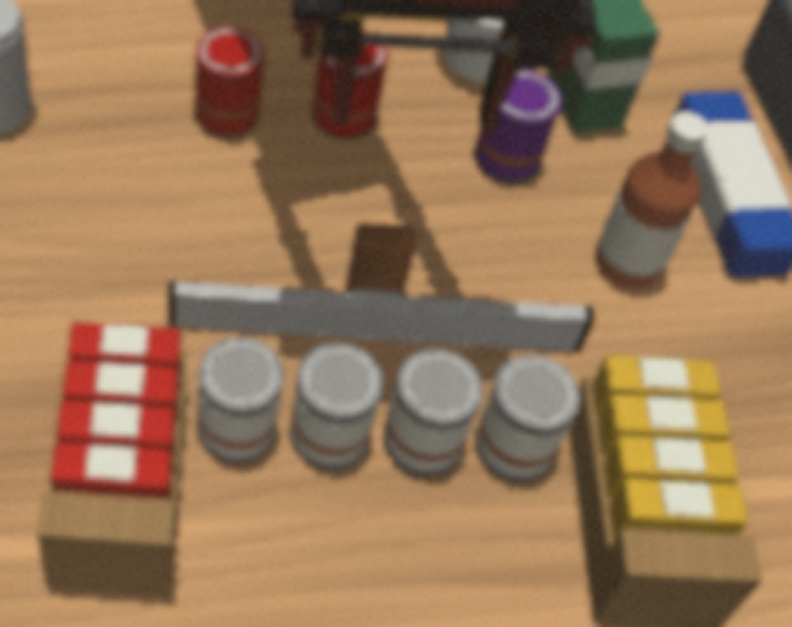

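View pics/c16.png

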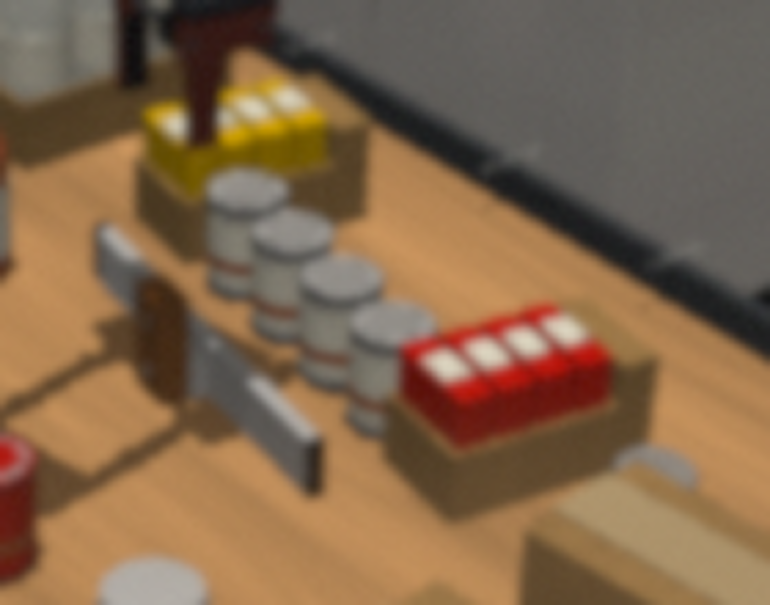

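Run:
```python
from h import *
import pickle
s=pickle.load(open('s11.pkl','rb'))
v=np.array([.149,.989]);x=np.array([.989,-.149]);c=np.array([.6496,.1252])
fl=lambda p:(float(np.dot(p[:2]-c,x).round(4)),float(np.dot(p[:2]-c,v).round(4)))
im=cv2.imread('pics/w11.png');crop(im,90,0,470,110,2.1,'pics/c17.png')
print('tins',[fl(q) for q in rayz('wrist',[(152,53),(238,53),(324,53),(410,53)],.08,s)])
print('tin fronts',[fl(q) for q in rayz('wrist',[(152,91),(238,91),(324,91),(410,91)],.08,s)])
print('case base',[fl(q) for q in rayz('wrist',[(20,97),(138,96),(425,96),(540,96)],0,s)])
print('bar',[fl(q) for q in rayz('wrist',[(113,158),(447,158)],.045,s)])
k=3.3;f=lambda a,b:(230+a/k,170+b/k)
print('scene tins',[fl(q) for q in rayz('scene',[f(241,376),f(340,381),f(438,387),f(535,392)],.08)])
```

```text
tins [(0.029, 0.0992), (0.0275, 0.0316), (0.0275, -0.0348), (0.0288, -0.1024)]
tin fronts [(-0.0, 0.101), (-0.0011, 0.0322), (-0.0012, -0.0355), (-0.0002, -0.1042)]
case base [(0.004, 0.2724), (-0.0, 0.1425), (-0.0002, -0.1474), (0.0045, -0.2738)]
bar [(-0.0572, 0.1544), (-0.0574, -0.156)]
scene tins [(0.0312, -0.1023), (0.0301, -0.0343), (0.03, 0.0328), (0.0294, 0.0993)]
```

View pics/c17.png

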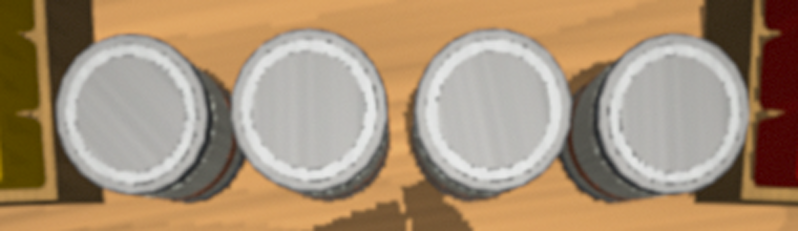

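All four tin axes measure 27.5–31 mm behind the line (29 wanted), and the bar stands 57 mm in front of it, let go. I'm handing in.

```bash
python3 -c "
from plant import sign_off
print(sign_off())"
```

```text
the job is handed in; nothing more can be done
None
```

I finished every step and handed the job in at about 23 s. `sign_off()` reports no verdict, so this rests on my own checks.

**What I did:** I stood the spare tin in the empty place beside the yellow case and let go. I drew the bar out of the gap by its free end, set it down clear of the cartons and took it again by the handle. I pushed the row until the bar stalled against both case fronts at about 26 N. Then I drew the bar back 5.5 cm, let go and lifted the arm clear.

**Last checks:**

| Check | Measured | Required |
|---|---|---|
| Tin axes behind the line, wrist camera | 27.5–29 mm | 22–36 mm |
| Tin axes behind the line, scene camera | 29–31 mm | 22–36 mm |
| Bar front, both ends, in front of the line | 57 mm | at least 15 mm |

- The last pictures show all four tins and the bar upright, the fingers are open, and the wrist force is about zero.
- I did not measure the bystanders again. They look unmoved in the views that showed them. The closest pass was the drinks can, about 7–12 mm from the gripper body by calculation.

**Disagreement:** before the push, the side camera put the case fronts 4–11 mm further back than the wrist camera did. I put this down to reading the pixels, because the bar stalled within about 1 mm of the wrist camera's line.

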